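# Set the dispensing desk's felt rests in order

## Robot

A 7-joint arm with a two-finger parallel gripper is mounted at the origin on the work surface. World frame = base frame: x ahead of the robot, y to its left, z up, the work surface at z = 0. Lengths are in m, angles in rad, forces in N, time in s.
With the tool pointing down it reaches from about 0.35 to 0.9 m from the base axis. Payload 19.9 kg.
Tool frame: the origin (TCP) lies midway between the tips of the shut fingers; the grasp point (between the pads) lies bot.hold_point_z behind it (bot.hold_point_z is the distance from the TCP to the grasp point, in m); z points along the fingers, y is the line along which they close (so a half turn about z gives the same grasp; the last joint's range is limited). The gripper opens to 94 mm and grips with 3 to 60 N. Pads are 16 mm wide; open, the fingers measure 119 mm over their backs; the gripper's body (75 mm by 177 mm) begins 78 mm behind the grasp point.
Start: joints at [-1.256, 0.417, -0.01, 1.614, 0.005, 1.111, -0.053], TCP at [0.218, 0.586, 0.205] pointing down, gripper open.
Joint ranges: [-2.81, 2.81], [-0.39, 2.02], [-1.27, 1.25], [0.06, 2.57], [-1.19, 4.33], [0.19, 2], [-2.82, 2.82]. Speed limits (rad/s): [1.89, 1.89, 2.39, 2.39, 3.01, 3.01, 3.01].

## Interface

Orientations are given as [roll, pitch, yaw] about the fixed x, y, z axes, in that order (R = Rz(yaw) Ry(pitch) Rx(roll)).
In Python, from plant import bot gives the robot as it stands. The module is installed in compiled form; this text tells all that it offers.
- The arm moves only by the shell command python3 -m handwheel 'ROWS' [FORCE]. ROWS is a JSON object whose one key "series" holds a list of rows, each an object with "xyz": the shift along the tool's x, y, z in units of 60 mm (1.0 is 60 mm), a list of three; "spin": the turn about the tool's z in units of 10 degrees (1.0 is 10 degrees); "hand": the opening, from 0 (shut) to 1 (fully open). In form: {"series": [{"xyz": [dx, dy, dz], "spin": spin, "hand": hand}, ...]}. A call has 1 to 8 rows; each row shifts and turns the commanded pose from where the row before left it, along the tool's axes as they then stand; what a row does not reach is not made up. A row lasts 1/8 s, in which the tool goes at most 62.5 mm and 10.7 degrees, less where a joint would pass 70% of its speed; a pose out of reach is approached as far as the arm can. A call is refused whole if a number of a shift passes 1 or a number of a turn 1, either way. A call with a gripper value outside its range is refused whole. The fingers move at their own pace and stop on an object; FORCE is the grip in N (left out, the last holds). Time passes only in rows, so rows that do not move let the fingers close. It gives the time, the measured TCP pose, the force, the opening and the grip force at its end, in the units of the state.
- bot.get_obs(): the state, without advancing time (a new reading comes with each control period).
- bot.read_camera(name): name is "side" or "top"; returns a dict with "image" (420x560x3 uint8, red, green, blue), "camera_matrix" (3x3 intrinsics, pixels), "rvec" (rotation vector, rad) and "tvec" (3), from world to camera coordinates, as OpenCV has them. Camera axes: x right, y down, z forward; pixel columns grow to the right and rows downward; lengths in m; the calibration is good to about 2 mm. A picture is of the moment at which its call begins. There is no depth.
- bot.close_job(): hands the job in; it is judged then, once.
The state is a dict: "time_s": time; "joint_pos": joint angles; "joint_vel": joint speeds; "joint_efforts": joint torques, N m; "eef_pos": TCP position; "orientation": TCP orientation; "force": force on the tool from outside, world axes, zero at the start; "torque": the same for the moment, N m; "width": opening from 0.0 (shut) to 1.0 (fully open); "grasp_force": force on a finger pad.
Only numpy, scipy, OpenCV 4.12 (cv2) and the standard library are available. Lean on these libraries where they do the work, as an engineer would, in place of code of your own. Each camera call takes 0.05 s, during which the arm holds its last target. There are 200 camera calls.

## Task

Each of the three things on the felt rests is lying on the wrong one: move them until each lies flat on the rest of its own outline (round magnifier on the round rest, square lens box on the square one, oblong spectacle case on the oblong one), centred on it, with the box and the case squared up to their rests. There is no room for two on one rest, so first park one of them near the middle of the empty metal tray and let go of it there; at the end the tray is empty again. Set everything down, never drop it, and leave the spectacles, the drops bottle and the mouse where they are.

Things in the scene. Friction and masses are not known exactly. Their poses are not given: they have to be found in the camera images.
- magnifier: Dome magnifier: a black round base 58 mm in diameter and 24 mm high with straight sides, a clear glass dome on it (42 mm high in all), 0.2 kg give or take 40 %. Origin: centre of its underside; z up. Grip the black base across any diameter. At the start it lies on the oblong rest.
- lens_box: Square wooden lens box with a small brass catch, 56 x 56 mm and 36 mm high, about 0.15 kg. Origin: centre of its underside; x and y along its sides, z up (any quarter turn is as good). At the start it lies on the round rest.
- spec_case: Oblong hard spectacle case in blue plastic with a thin steel seam, 128 mm long (its x), 50 mm wide (its y), 37 mm high, about 0.12 kg. Origin: centre of its underside; z up (a half turn is as good). Grip it across the 50 mm width at its middle. At the start it lies on the square rest, overhanging two sides.
- rest_round: Round grey felt-faced rest, a flat disc 96 mm in diameter and 8 mm high without a rim, fixed to the desk. Its place is drawn anew at every start. Origin: centre of its underside on the desk, so its upper face is 8 mm above. Place of the magnifier.
- rest_square: Square grey felt-faced rest, a flat slab 92 x 92 mm and 8 mm high without a rim, fixed to the desk. Its place and turn are drawn anew. Origin: centre of its underside, upper face 8 mm above; x and y along its sides. Place of the lens box.
- rest_oblong: Oblong grey felt-faced rest, a flat slab 150 mm (its x) x 80 mm (its y) and 8 mm high without a rim, fixed to the desk. Its place and turn are drawn anew. Origin: centre of its underside, upper face 8 mm above. Place of the spectacle case, lengthwise along x.
- spare_tray: Shallow bare-metal tray, 170 mm (its x) x 120 mm (its y), fixed to the desk, empty at the start: the free spot. Inner floor 6 mm above the desk, a 3 mm thick rim all round whose top is 10 mm above the desk. Its place and turn are drawn anew. Origin: centre of its underside on the desk.
- spectacles: Bystander: black spectacles standing folded, 132 mm long (their y), 36 mm high, loose, 40 g. Origin: underside, at the middle of the front. Not to be moved.
- drops: Bystander: small white eye-drops bottle, 30 mm in diameter, 60 mm high, loose, 30 g. Origin: centre of its underside. Not to be moved.
- mouse: Bystander: white computer mouse, 98 mm (its x) x 58 mm, 32 mm high, loose. Origin: centre of its underside. Not to be moved.
There are look-alikes about, which are no part of the job. What is shaped like the rest_square but blue or yellow is not meant.

How it is judged:
By the outcome, as a careful person would: the job done as asked, in the order asked, and still so for the second after the job is handed in, with the robot touching nothing.
It also fails if it takes over 109 s, if anything falls off the work surface, if the arm or the gripper's body presses on something with over 40 N, if the wrist force passes 120 N, or if a joint passes its speed limit or range.

## Working session

There is one attempt and no reset: what is moved stays moved. The work goes in short steps, Python scripts to look and compute and a shell command to move; the robot and the scene stay as the last step left them, time stands still between calls to the robot, and variables do not carry over. Pictures are saved under pics/ and viewed, at most 14 in all, crops included, and the job is handed in when it is done.

```bash
mkdir -p pics
python3 - <<'E'
from plant import bot
import cv2,numpy as np
print(bot.get_obs(), bot.hold_point_z)
for n in("top","side"):
    c=bot.read_camera(n); cv2.imwrite(f"pics/{n}0.png",cv2.cvtColor(c["image"],cv2.COLOR_RGB2BGR))
    np.savez(f"pics/{n}0.npz",**c)
    R=cv2.Rodrigues(np.array(c["rvec"],float))[0]; print(n,c["camera_matrix"],-R.T@np.array(c["tvec"]).ravel(),R)
E
```

```text
{'time_s': 0.0, 'joint_pos': array([-1.2554712 ,  0.4179614 , -0.0103208 ,  1.61417026,  0.00471087,
        1.11071427, -0.05297997]), 'joint_vel': array([-1.68278466e-03,  1.19035051e-03, -5.00788060e-05,  1.84855855e-04,
       -1.39967160e-03, -9.96120455e-05,  2.73321818e-04]), 'joint_efforts': array([-3.18708089e-04, -8.51267838e+01,  6.38326406e-01, -4.25979137e+01,
       -4.88369144e-02,  1.88314891e-02,  1.39312101e-04]), 'eef_pos': array([0.21818508, 0.58527155, 0.20483471]), 'orientation': array([-3.14036677e+00,  9.43545969e-05,  2.78481696e+00]), 'force': array([ 0.78687295, -0.58431784, -0.27715989]), 'torque': array([ 0.00754328, -0.03990509, -0.01260079]), 'grasp_force': 0.0, 'width': 1.0029925968723963} 0.0188
top [[431.27326668   0.         284.29664255]
 [  0.         431.27326668 212.52962394]
 [  0.           0.           1.        ]] [0.36838369 0.05093243 1.12536072] [[ 0.02662384 -0.99963649  0.00425053]
 [-0.99389243 -0.02692591 -0.10701787]
 [ 0.10709342 -0.00137535 -0.99424801]]
side [[414.74858068   0.         281.43711296]
 [  0.         414.74858068 209.38306446]
 [  0.           0.           1.        ]] [ 0.25710019 -0.53171917  0.71824537] [[ 0.9251443  -0.3790564  -0.02059766]
 [-0.28626189 -0.66097207 -0.69366422]
 [ 0.24932338  0.64763582 -0.72000395]]
```

View pics/top0.png

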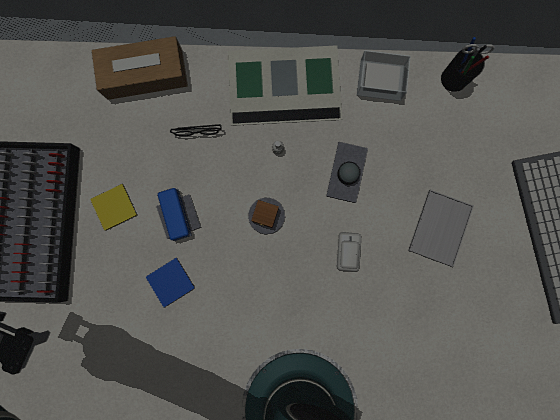

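View pics/side0.png

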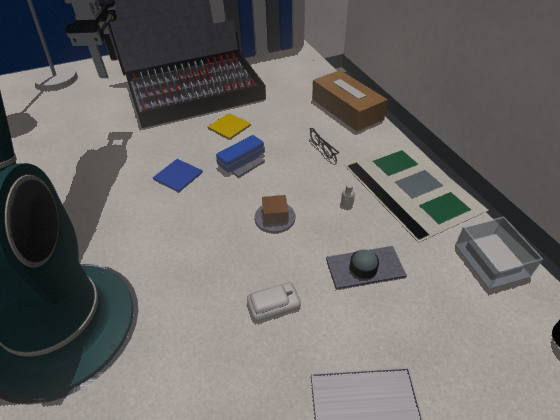

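Top view: the case is at (173,214) on a grey square, the wooden box at (265,213) on the round rest, and the magnifier at (348,173) on the oblong rest. The empty tray is at (440,228), the mouse at (349,252), the drops at (278,148) and the spectacles at (196,131).

Square candidates:
- Blue (170,282) and yellow (113,207) are excluded by the text.
- The grey card at (284,77) is printed flat on the board, with nothing on it.
- The grey slab under the case at (180,213) fits the description.

I'll confirm that in an enlarged crop.

```bash
cat > h.py <<'E'
import cv2,numpy as np
from plant import bot
def load(f): return dict(np.load(f))
def snap(n,tag):
    c=bot.read_camera(n); np.savez(f"pics/{n}{tag}.npz",**c); return c
def ray(c,uv):
    R=cv2.Rodrigues(np.array(c["rvec"],float))[0]; o=-R.T@np.array(c["tvec"],float).ravel()
    uv=np.atleast_2d(np.array(uv,float)); d=np.c_[uv,np.ones(len(uv))]@np.linalg.inv(c["camera_matrix"]).T@R
    return o,d
def plane(c,uv,z):
    o,d=ray(c,uv); return o+d*((z-o[2])/d[:,2])[:,None]
def tri(c1,uv1,c2,uv2):
    o1,d1=ray(c1,uv1);o2,d2=ray(c2,uv2);d1,d2=d1[0],d2[0]
    t=np.linalg.lstsq(np.c_[d1,-d2],o2-o1,rcond=None)[0]
    p,q=o1+t[0]*d1,o2+t[1]*d2; return (p+q)/2,np.linalg.norm(p-q)
def proj(c,p): return cv2.projectPoints(np.array(p,float).reshape(-1,1,3),c["rvec"],c["tvec"],c["camera_matrix"],None)[0][:,0]
def crop(c,x0,y0,x1,y1,s,f,g=1.0):
    im=cv2.resize(c["image"][y0:y1,x0:x1],None,fx=s,fy=s,interpolation=cv2.INTER_CUBIC)
    cv2.imwrite(f,cv2.cvtColor(np.clip(im*g,0,255).astype(np.uint8),cv2.COLOR_RGB2BGR))
E
python3 - <<'E'
from h import *
t=load("pics/top0.npz");s=load("pics/side0.npz")
a=np.clip(cv2.resize(t["image"][130:275,80:480],None,fx=2,fy=2,interpolation=cv2.INTER_CUBIC)*1.6,0,255).astype(np.uint8)
b=np.clip(cv2.resize(s["image"][120:295,170:415],None,fx=1.7*1.0,fy=1.7,interpolation=cv2.INTER_CUBIC)*1.6,0,255).astype(np.uint8)
v=np.zeros((600,800,3),np.uint8); v[:290]=a; v[292:292+b.shape[0],:b.shape[1]]=b
cv2.imwrite("pics/crop0.png",v[:,:,::-1])
for n,c,ps in(("top",t,[(173,205),(170,230),(183,230),(195,215),(265,213),(255,228),(275,208),(278,215),(340,152),(335,195),(348,173),(440,228),(300,200),(413,228)]),("side",s,[(240,148),(245,160),(250,168),(275,205),(275,217),(262,222),(340,265),(365,260),(385,280),(220,200),(370,400)])):
    h=cv2.cvtColor(c["image"],cv2.COLOR_RGB2HSV)
    print(n,[(p,c["image"][p[1],p[0]].tolist(),h[p[1],p[0]].tolist()) for p in ps])
E
```

```text
top [((173, 205), [32, 58, 104], [109, 177, 104]), ((170, 230), [30, 57, 102], [109, 180, 102]), ((183, 230), [31, 56, 103], [110, 178, 103]), ((195, 215), [57, 59, 62], [108, 21, 62]), ((265, 213), [69, 46, 29], [13, 148, 69]), ((255, 228), [59, 58, 63], [126, 20, 63]), ((275, 208), [78, 55, 33], [15, 147, 78]), ((278, 215), [26, 29, 27], [70, 26, 29]), ((340, 152), [61, 62, 66], [114, 19, 66]), ((335, 195), [60, 62, 65], [108, 20, 65]), ((348, 173), [61, 66, 66], [90, 19, 66]), ((440, 228), [90, 89, 89], [0, 3, 90]), ((300, 200), [107, 105, 101], [20, 14, 107]), ((413, 228), [109, 108, 103], [25, 14, 109])]
side [((240, 148), [48, 73, 144], [112, 170, 144]), ((245, 160), [49, 53, 76], [116, 91, 76]), ((250, 168), [97, 95, 102], [129, 18, 102]), ((275, 205), [106, 75, 55], [12, 123, 106]), ((275, 217), [66, 56, 49], [12, 66, 66]), ((262, 222), [95, 94, 99], [126, 13, 99]), ((340, 265), [95, 93, 102], [127, 23, 102]), ((365, 260), [92, 97, 98], [95, 16, 98]), ((385, 280), [50, 49, 52], [130, 15, 52]), ((220, 200), [160, 154, 148], [15, 19, 160]), ((370, 400), [155, 151, 153], [165, 7, 155])]
```

View pics/crop0.png

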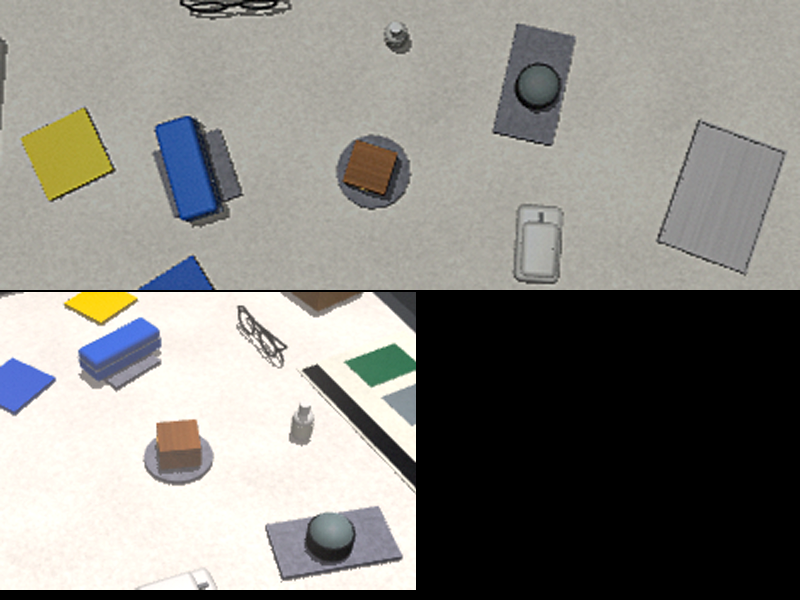

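The crop confirms it: the grey square slab sits directly under the blue case, top view (205,165) in the crop. The blue and yellow slabs are separate, and the round and oblong rests and the tray (crop 720,197) are clear. Next I'll measure.

```bash
cat >> h.py <<'E'
def blob(m,near,k=3):
    m=cv2.morphologyEx(m.astype(np.uint8),cv2.MORPH_CLOSE,np.ones((k,k)))
    cs=[c for c in cv2.findContours(m,cv2.RETR_EXTERNAL,cv2.CHAIN_APPROX_NONE)[0] if cv2.contourArea(c)>40]
    return max(cs,key=lambda c:cv2.pointPolygonTest(c,near,True)) if cs else None
def cen(c):
    m=cv2.moments(c); return np.array([m["m10"],m["m01"]])/m["m00"]
def corners(c): # 4 corners of the hull, subpixel-ish, from edge line fits
    h=cv2.convexHull(c); q=cv2.approxPolyN(h,4)[0].astype(float); P=h if False else c[:,0].astype(float); L=[]
    for i in range(4):
        a,b=q[i],q[(i+1)%4]; u=(b-a)/np.linalg.norm(b-a); n=np.array([-u[1],u[0]])
        s=(P-a)@u; d=(P-a)@n; k=(abs(d)<2.5)&(s>.12*np.linalg.norm(b-a))&(s<.88*np.linalg.norm(b-a))
        v=cv2.fitLine(P[k].astype(np.float32),cv2.DIST_HUBER,0,.01,.01).ravel(); L.append(np.cross([v[2],v[3],1],[v[2]+v[0],v[3]+v[1],1]))
    r=[]
    for i in range(4):
        x=np.cross(L[i-1],L[i]); r.append(x[:2]/x[2])
    return np.array(r)
def rect(P): # world quad -> centre, sides, yaw of the long side
    P=P[:,:2]; e=np.roll(P,-1,0)-P; l=np.linalg.norm(e,axis=1); a=(l[0]+l[2])/2;b=(l[1]+l[3])/2
    v=e[0]-e[2] if a>=b else e[1]-e[3]
    return P.mean(0).round(4),round(max(a,b),4),round(min(a,b),4),round(np.degrees(np.arctan2(v[1],v[0]))%180,2)
def masks(c):
    im=c["image"].astype(int); r,g,b=im[...,0],im[...,1],im[...,2]; V=im.max(2)
    return dict(grey=(b>r+1)|(V<45),blue=(b>r*1.8),brown=(r>b*1.5)&(r-b>15),V=V)
E
cat > m0.py <<'E'
from h import *
t=load("pics/top0.npz");s=load("pics/side0.npz");mt,ms=masks(t),masks(s)
def both(name,k,pt,ps,z):
    ct,cs=blob(mt[k],pt),blob(ms[k],ps)
    print(name,"areas",cv2.contourArea(ct),cv2.contourArea(cs),"tri cen",*[np.round(x,4) for x in tri(t,cen(ct),s,cen(cs))]); return ct,cs
ct,cs=both("oblong",'grey',(348,173),(366,265),.008)
try:
    A,B=corners(ct),corners(cs); print(A.round(1),B.round(1)); print(rect(plane(t,A,.008)),rect(plane(s,B,.008)))
except Exception as e: print(e)
both("round",'grey',(267,215),(275,215),.008)
for c,p in((t,(255,228)),(s,(262,222))):
    k=blob(masks(c)['grey']|masks(c)['brown'],p); P=plane(c,k[:,0],.008); (x,y),r=cv2.minEnclosingCircle((P[:,:2]*1000).astype(np.float32)); print("round circ",x,y,r)
ct,cs=both("case",'blue',(173,214),(240,152),.03)
print(rect(plane(t,cv2.boxPoints(cv2.minAreaRect(ct)),.045)))
ct,cs=both("box",'brown',(265,213),(275,208),.03)
print(rect(plane(t,cv2.boxPoints(cv2.minAreaRect(ct)),.044)))
# magnifier: dark base
for c,p,V in((t,(348,173),48),(s,(365,263),70)):
    m=masks(c)['V']<V; k=blob(m,p,5); print("mag px",cen(cv2.convexHull(k)).round(1),cv2.boundingRect(k),cv2.contourArea(k)); 
# tray
T=cv2.cvtColor(t["image"],cv2.COLOR_RGB2HSV); k=blob((T[...,1]<9)&(T[...,2]<105)|(T[...,2]<75),(440,228)); A=corners(k);print("tray",A.round(1),rect(plane(t,A,.010)),rect(plane(t,A,0)))
E
python3 m0.py
```

```text
oblong areas 1605.5 2198.0 tri cen [ 0.6023 -0.113   0.0022] 0.0015
[[366.7 148. ]
 [354.9 202.3]
 [326.4 195.8]
 [338.6 141.9]] [[406.  276.1]
 [336.2 287.9]
 [326.4 257. ]
 [391.7 246. ]]
(array([ 0.601, -0.112]), np.float64(0.1487), np.float64(0.0763), np.float64(168.37)) (array([ 0.6012, -0.1151]), np.float64(0.1469), np.float64(0.0797), np.float64(168.28))
round areas 458.5 246.5 tri cen [ 0.4751  0.0904 -0.0025] 0.006
round circ 479.4343566894531 97.29611206054688 48.1885986328125
round circ 486.47906494140625 105.83386993408203 60.3237190246582
case areas 999.5 498.5 tri cen [0.474  0.3289 0.0408] 0.0001
(array([0.4741, 0.3274]), np.float64(0.1295), np.float64(0.0545), np.float64(18.82))
box areas 447.5 375.5 tri cen [0.4823 0.099  0.0412] 0.0011
(array([0.481 , 0.0989]), np.float64(0.0576), np.float64(0.0551), np.float64(163.44))
mag px [348.8 173.5] (337, 161, 24, 26) 435.0
mag px [363.2 270.9] (331, 251, 75, 38) 491.0
tray [[472.9 205.4]
 [452.4 266.7]
 [408.4 250. ]
 [429.4 189.4]] (array([ 0.4602, -0.3577]), np.float64(0.1696), np.float64(0.1199), np.float64(160.79)) (array([ 0.461 , -0.3614]), np.float64(0.1711), np.float64(0.121), np.float64(160.79))
```

```bash
cat > go.py <<'E'
import sys
from h import *
o=bot.get_obs(); x,y,z,yaw=map(float,sys.argv[1:5]); p=o["eef_pos"]; w=np.degrees(o["orientation"][2])
d=np.array([x,y,z])-p; c,s=np.cos(np.radians(w)),np.sin(np.radians(w)); dw=(yaw-w+90)%180-90
print("t",round(o["time_s"],2),"p",p.round(4),"rpy",np.degrees(o["orientation"]).round(2),"w",round(o["width"],3))
print("tool units: x %.3f y %.3f z %.3f spin %.3f  (xyz before spin)"%(*(np.array([c*d[0]+s*d[1],s*d[0]-c*d[1],-d[2]])/.06),-dw/10))
E
python3 - <<'E'
from h import *
t=load("pics/top0.npz");s=load("pics/side0.npz")
print("mag tri",tri(t,(348.8,173.5),s,(364.7,264)),plane(t,(348.8,173.5),.025))
m=masks(s)['V']<62
sub=m[245:285,345:390]; print("\n".join("".join("#" if q else "." for q in r) for r in sub))
A=[[366.7,148],[354.9,202.3],[326.4,195.8],[338.6,141.9]];B=[[391.7,246],[406,276.1],[336.2,287.9],[326.4,257]]
# match corners by nearest world pt
PB=plane(s,B,.008)
for a in A:
    j=np.argmin(np.linalg.norm(PB-plane(t,a,.008),axis=1)); print(tri(t,a,s,B[j]))
E
python3 go.py 0.605 -0.117 0.13 159.6
```

```text
mag tri (array([ 0.59576769, -0.11646619,  0.01985478]), np.float64(0.003185386842348644)) [[ 0.5931929  -0.11508351  0.025     ]]
.............................................
.............................................
.............................................
.............................................
.............................................
.............................................
............#................................
..........#..................................
........##...................................
........#....................................
.......##.....................##.............
......##.......................##............
......##........................#............
......##........................##...........
......##........................##...........
......##........................##...........
.....####.......................##...........
.....###.........................#...........
.....#####......................##...........
.....#####......................##...........
....#######.....................##...........
...
[... 657 characters left out ...]
######............#########..
............................#######.#........
......................########...............
.................########....................
...........#########.........................
(array([ 0.66866384, -0.16579348,  0.00118528]), np.float64(0.00045460101471268653))
(array([ 0.52217117, -0.13560172,  0.00250845]), np.float64(0.0016626054922981317))
(array([ 0.53720643, -0.06019704,  0.00607318]), np.float64(0.002412024022327586))
(array([ 0.68173968, -0.08994111,  0.00687966]), np.float64(0.0006550193317434709))
t 0.1 p [0.2182 0.5853 0.2049] rpy [-1.7994e+02  1.0000e-02  1.5956e+02] w 0.999
tool units: x -10.129 y -8.717 z 1.249 spin -0.004  (xyz before spin)
```

```bash
R='{"xyz":[-0.62,-0.545,0],"spin":0,"hand":1}'; python3 -m handwheel '{"series":[{"xyz":[-0.62,-0.545,0],"spin":0,"hand":1},{"xyz":[-0.62,-0.545,0],"spin":0,"hand":1},{"xyz":[-0.62,-0.545,0],"spin":0,"hand":1},{"xyz":[-0.62,-0.545,0],"spin":0,"hand":1},{"xyz":[-0.62,-0.545,0],"spin":0,"hand":1},{"xyz":[-0.62,-0.545,0],"spin":0,"hand":1},{"xyz":[-0.62,-0.545,0],"spin":0,"hand":1},{"xyz":[-0.62,-0.545,0],"spin":0,"hand":1}]}' 25
python3 -m handwheel '{"series":[{"xyz":[-0.62,-0.545,0],"spin":0,"hand":1},{"xyz":[-0.62,-0.545,0],"spin":0,"hand":1},{"xyz":[-0.62,-0.545,0],"spin":0,"hand":1},{"xyz":[-0.62,-0.545,0],"spin":0,"hand":1},{"xyz":[-0.62,-0.545,0.3],"spin":0,"hand":1},{"xyz":[-0.62,-0.545,0.3],"spin":0,"hand":1},{"xyz":[-0.62,-0.545,0.3],"spin":0,"hand":1},{"xyz":[-0.62,-0.545,0.3],"spin":0,"hand":1}]}'
python3 go.py 0.595 -0.116 0.011 159.6
```

```text
time_s: 1.1
eef_pos: [0.4062, 0.235, 0.2054]
orientation: [-3.142, -0.0, 2.785]
force: [0.4, -0.3, -0.3]
width: 0.999
grasp_force: 0.0
time_s: 2.1
eef_pos: [0.5938, -0.1138, 0.1326]
orientation: [-3.142, -0.0, 2.785]
force: [-0.1, 0.4, 0.5]
width: 0.998
grasp_force: 0.0
t 2.1 p [ 0.5938 -0.1138  0.1326] rpy [-1.8000e+02 -2.0000e-02  1.5958e+02] w 0.998
tool units: x -0.032 y -0.027 z 2.027 spin -0.002  (xyz before spin)
```

```bash
python3 -m handwheel '{"series":[{"xyz":[-0.03,-0.03,0.4],"spin":0,"hand":1},{"xyz":[0,0,0.4],"spin":0,"hand":1},{"xyz":[0,0,0.4],"spin":0,"hand":1},{"xyz":[0,0,0.4],"spin":0,"hand":1},{"xyz":[0,0,0.25],"spin":0,"hand":1},{"xyz":[0,0,0.15],"spin":0,"hand":1},{"xyz":[0,0,0],"spin":0,"hand":0.75},{"xyz":[0,0,0],"spin":0,"hand":0.7}]}' 20
python3 -m handwheel '{"series":[{"xyz":[0,0,0],"spin":0,"hand":0.65},{"xyz":[0,0,0],"spin":0,"hand":0.6},{"xyz":[0,0,0],"spin":0,"hand":0.5},{"xyz":[0,0,0],"spin":0,"hand":0.4},{"xyz":[0,0,0],"spin":0,"hand":0.4}]}'
```

```text
time_s: 3.1
eef_pos: [0.5948, -0.1149, 0.0142]
orientation: [3.141, 0.001, 2.785]
force: [-0.3, 0.7, 0.6]
width: 0.825
grasp_force: 0.0
time_s: 3.72
eef_pos: [0.5947, -0.1146, 0.0139]
orientation: [3.141, 0.001, 2.785]
force: [-0.7, 1.6, 6.4]
width: 0.608
grasp_force: 20.0
```

```bash
python3 -m handwheel '{"series":[{"xyz":[0,0,-0.1],"spin":0,"hand":0.4},{"xyz":[0,0,-0.3],"spin":0,"hand":0.4},{"xyz":[0,0,-0.4],"spin":0,"hand":0.4},{"xyz":[0,0,-0.4],"spin":0,"hand":0.4},{"xyz":[0,0,-0.3],"spin":0,"hand":0.4},{"xyz":[0,0,0],"spin":0,"hand":0.4}]}'
python3 go.py 0.461 -0.358 0.10 159.6
```

```text
time_s: 4.47
eef_pos: [0.595, -0.1149, 0.105]
orientation: [3.141, 0.002, 2.785]
force: [-0.9, 0.4, -2.6]
width: 0.61
grasp_force: 20.0
t 4.47 p [ 0.595  -0.1149  0.105 ] rpy [1.7996e+02 1.3000e-01 1.5956e+02] w 0.61
tool units: x 0.678 y -4.576 z 0.084 spin -0.004  (xyz before spin)
```

```bash
python3 -m handwheel '{"series":[{"xyz":[0.05,-0.3,0],"spin":0,"hand":0.4},{"xyz":[0.1,-0.65,0],"spin":0,"hand":0.4},{"xyz":[0.12,-0.8,0],"spin":0,"hand":0.4},{"xyz":[0.12,-0.8,0],"spin":0,"hand":0.4},{"xyz":[0.12,-0.8,0],"spin":0,"hand":0.4},{"xyz":[0.1,-0.8,0],"spin":0,"hand":0.4},{"xyz":[0.07,-0.43,0],"spin":0,"hand":0.4},{"xyz":[0,0,0],"spin":0,"hand":0.4}]}'
python3 -m handwheel '{"series":[{"xyz":[0,0,0.4],"spin":0,"hand":0.4},{"xyz":[0,0,0.4],"spin":0,"hand":0.4},{"xyz":[0,0,0.35],"spin":0,"hand":0.4},{"xyz":[0,0,0.2],"spin":0,"hand":0.4},{"xyz":[0,0,0.1],"spin":0,"hand":0.4},{"xyz":[0,0,0.04],"spin":0,"hand":0.4},{"xyz":[0,0,0.0],"spin":0,"hand":0.4}]}'
```

```text
time_s: 5.48
eef_pos: [0.4572, -0.3606, 0.1027]
orientation: [-3.141, -0.002, 2.78]
force: [-0.5, 1.1, -1.5]
width: 0.612
grasp_force: 20.0
time_s: 6.35
eef_pos: [0.4603, -0.3582, 0.0145]
orientation: [-3.141, 0.001, 2.785]
force: [-0.8, -0.0, -1.5]
width: 0.613
grasp_force: 20.0
```

```bash
python3 -m handwheel '{"series":[{"xyz":[0,0,0.03],"spin":0,"hand":0.4},{"xyz":[0,0,0],"spin":0,"hand":0.4}]}'
python3 -m handwheel '{"series":[{"xyz":[0,0,0.02],"spin":0,"hand":0.4},{"xyz":[0,0,0],"spin":0,"hand":0.4}]}'
```

```text
time_s: 6.6
eef_pos: [0.4602, -0.3581, 0.0124]
orientation: [-3.142, 0.0, 2.785]
force: [-0.5, 0.2, -1.5]
width: 0.604
grasp_force: 20.0
time_s: 6.85
eef_pos: [0.4603, -0.3582, 0.0118]
orientation: [3.141, 0.001, 2.785]
force: [-3.7, 3.2, 12.3]
width: 0.609
grasp_force: 20.0
```

```bash
python3 -m handwheel '{"series":[{"xyz":[0,0,0],"spin":0,"hand":0.63},{"xyz":[0,0,0],"spin":0,"hand":0.7},{"xyz":[0,0,0],"spin":0,"hand":0.85},{"xyz":[0,0,-0.2],"spin":0,"hand":0.95},{"xyz":[0,0,-0.5],"spin":0,"hand":1},{"xyz":[0,0,-0.6],"spin":0,"hand":1},{"xyz":[0,0,-0.6],"spin":0,"hand":1},{"xyz":[0,0,0],"spin":0,"hand":1}]}'
python3 go.py 0.474 0.327 0.13 198.8
python3 - <<'E'
from h import *
t=snap("top","1");s=snap("side","1")
def q(c,p,z):
    k=blob(masks(c)['grey'],p); A=corners(k); print(cv2.contourArea(k),A.round(1).tolist(),rect(plane(c,A,z))); return A
A=q(t,(348,173),.008);B=q(s,(366,265),.008)
PB=plane(s,B,.008)
for a in A:
    j=np.argmin(np.linalg.norm(PB-plane(t,a,.008),axis=1)); print(tri(t,a,s,B[j])[0].round(4))
v=np.zeros((440,800,3),np.uint8);
crop(t,60,120,500,290,1.8,"pics/top1.png",1.6)
E
```

```text
time_s: 7.85
eef_pos: [0.4613, -0.359, 0.1284]
orientation: [-3.141, 0.005, 2.785]
force: [-0.4, -0.1, -0.4]
width: 1.002
grasp_force: 0.0
t 7.85 p [ 0.4613 -0.359   0.1284] rpy [-179.96    0.27  159.55] w 1.002
tool units: x 3.796 y 10.787 z -0.027 spin -3.925  (xyz before spin)
1605.5 [[366.7, 148.2], [354.9, 202.3], [326.4, 195.8], [338.5, 141.8]] (array([ 0.6009, -0.112 ]), np.float64(0.1485), np.float64(0.0763), np.float64(168.41))
77385.0 [[322.1, -0.0], [624.3, 253.8], [993.1, 112.2], [inf, nan]] (array([nan, nan]), np.float64(nan), np.float64(nan), np.float64(nan))
 ** On entry to DLASCL parameter number  4 had an illegal value
 ** On entry to DLASCL parameter number  4 had an illegal value
 ** On entry to DLASCL parameter number  4 had an illegal value
 ** On entry to DLASCL parameter number  4 had an illegal value
 ** On entry to DLASCL parameter number  5 had an illegal value
 ** On entry to DLASCL parameter number  4 had an illegal valueh.py:34: RuntimeWarning: divide by zero encountered in divide
  x=np.cross(L[i-1],L[i]); r.append(x[:2]/x[2])
h.py:34: RuntimeWarning: invalid value encountered in divide
  x=np.cross(L[i-1],L[i]); r.append(x[:2]/x[2])
h.py:8: RuntimeWarning: invalid value encountered in matmul
  uv=np.atleast_2d(np.array(uv,float)); d=np.c_[uv,np.ones(len(uv))]@np.linalg.inv(c["camera_matrix"]).T@R
Traceback (most recent call last):
  File "h.py", line 14, in tri
    t=np.linalg.lstsq(np.c_[d1,-d2],o2-o1,rcond=None)[0]
      ~~~~~~~~~~~~~~~^^^^^^^^^^^^^^^^^^^^^^^^^^^^^^^^
numpy.linalg.LinAlgError: SVD did not converge in Linear Least Squares
```

```bash
python3 -m handwheel '{"series":[{"xyz":[0.32,0.9,0],"spin":0,"hand":1},{"xyz":[0.32,0.9,0],"spin":0,"hand":1},{"xyz":[0.32,0.9,0],"spin":0,"hand":1},{"xyz":[0.32,0.9,0],"spin":0,"hand":1},{"xyz":[0.32,0.9,0],"spin":0,"hand":1},{"xyz":[0.32,0.9,0],"spin":0,"hand":1},{"xyz":[0.32,0.9,0],"spin":0,"hand":1},{"xyz":[0.32,0.9,0],"spin":0,"hand":1}]}'
python3 -m handwheel '{"series":[{"xyz":[0.31,0.9,0],"spin":0,"hand":1},{"xyz":[0.31,0.9,0],"spin":0,"hand":1},{"xyz":[0.31,0.9,0],"spin":0,"hand":1},{"xyz":[0.31,0.88,0],"spin":0,"hand":1},{"xyz":[0,0,0],"spin":-0.98,"hand":1},{"xyz":[0,0,0],"spin":-0.98,"hand":1},{"xyz":[0,0,0],"spin":-0.98,"hand":1},{"xyz":[0,0,0],"spin":-0.98,"hand":1}]}'
python3 go.py 0.474 0.327 0.012 198.8
python3 - <<'E'
from h import *
t=load("pics/top1.npz"); 
# case: top-face only via brightness split; and seam-free refined
im=t["image"].astype(int); k=blob(masks(t)['blue'],(173,214)); print(cv2.contourArea(k))
print(im[190:245:3,155:195].max(2))
T0=load("pics/top0.npz"); k=blob(cv2.absdiff(t["image"],T0["image"]).max(2)>12,(440,228)); print("mag tray",cen(k),plane(t,cen(k),.02))
E
```

```text
time_s: 8.95
eef_pos: [0.4663, 0.1021, 0.1245]
orientation: [-3.141, -0.001, 2.785]
force: [0.1, 0.5, 0.5]
width: 1.004
grasp_force: 0.0
time_s: 9.95
eef_pos: [0.4719, 0.3273, 0.1241]
orientation: [-3.141, -0.002, -2.809]
force: [0.5, 0.4, -0.7]
width: 1.001
grasp_force: 0.0
t 9.95 p [0.4719 0.3273 0.1241] rpy [-1.7997e+02 -1.0000e-01 -1.6092e+02] w 1.001
tool units: x -0.032 y -0.016 z 1.868 spin 0.028  (xyz before spin)
1009.0
[[112 114 112 112 114 116 119 126 117  68  93  91  89  98 105 112 113 112
  109  95  76  38  25  56 131 122 115 111 109 110 116 116 112 115 117 117
  113 111 115 112]
 [118 115  96  89 100 106 109 109 106 106 109 109 107 106 107 109 107 110
  110 111  94  73  36  36  36  62  53  67 116 113 113 114 118 115 118 118
  116 117 112 111]
 [114 120 118  95 102 108 105 106 107 106 107 109 107 108 109 110 108 108
  110 111 112  92  69  33  40  46  63  55  86  66  65  70  67  70  62  53
  124 116 115 117]
 [112 113 114  81  89 105 107 108 107 108 108 108 107 109 108 107 108 109
  106 109 110 108  88  66  32  38  34  41  72  70  70  71  67  67  72  63
   54 128 117 112]
[... 1883 characters left out ...]
  68  69  75  92 102 107 106
  107 107 106 108 110 112 110 102  95  88  84  78  70  56  39  38  49  74
   41  62  57  74]
 [112 114 112 113 113 114 111 112 110 113 113 106  66  42  44  99  96  92
   86  81  74  59  36  35  34  33  38  44  47  66  64  64  62  63  61  59
   59  55  49  67]
 [114 109 110 109 113 113 115 111 112 107 109 115 116 116 117 120 120 124
  123 116  56  60  59  59  58  60  57  55  50  50  50  72 126 119 114 111
  110 112 112 112]
 [110 112 111 111 113 112 110 107 109 111 106 110 111 116 113 112 113 116
  113 114 117 119 118 116 117 118 114 113 111 109 107 111 115 114 109 110
  108 113 113 111]]
mag tray [471.69544048 311.56823193] [[ 0.24928281 -0.42939979  0.02      ]]
```

```bash
python3 -m handwheel '{"series":[{"xyz":[-0.03,-0.02,0.4],"spin":0.03,"hand":1},{"xyz":[0,0,0.4],"spin":0,"hand":1},{"xyz":[0,0,0.4],"spin":0,"hand":1},{"xyz":[0,0,0.35],"spin":0,"hand":1},{"xyz":[0,0,0.2],"spin":0,"hand":0.9},{"xyz":[0,0,0.09],"spin":0,"hand":0.8},{"xyz":[0,0,0],"spin":0,"hand":0.7},{"xyz":[0,0,0],"spin":0,"hand":0.65}]}' 15
python3 -m handwheel '{"series":[{"xyz":[0,0,0],"spin":0,"hand":0.6},{"xyz":[0,0,0],"spin":0,"hand":0.55},{"xyz":[0,0,0],"spin":0,"hand":0.5},{"xyz":[0,0,0],"spin":0,"hand":0.4},{"xyz":[0,0,0],"spin":0,"hand":0.35},{"xyz":[0,0,0],"spin":0,"hand":0.35}]}'
```

```text
time_s: 10.95
eef_pos: [0.4748, 0.3273, 0.0153]
orientation: [3.141, 0.001, -2.819]
force: [-0.7, 0.5, 0.2]
width: 0.657
grasp_force: 0.0
time_s: 11.7
eef_pos: [0.4746, 0.3274, 0.015]
orientation: [3.141, 0.001, -2.819]
force: [-2.0, 2.1, 6.9]
width: 0.532
grasp_force: 15.0
```

```bash
python3 -m handwheel '{"series":[{"xyz":[0,0,-0.1],"spin":0,"hand":0.35},{"xyz":[0,0,-0.3],"spin":0,"hand":0.35},{"xyz":[0,0,-0.5],"spin":0,"hand":0.35},{"xyz":[0,0,-0.5],"spin":0,"hand":0.35},{"xyz":[0,0,-0.5],"spin":0,"hand":0.35},{"xyz":[0,0,-0.1],"spin":0,"hand":0.35},{"xyz":[0,0,0],"spin":0,"hand":0.35}]}'
python3 go.py 0.601 -0.1135 0.13 168.35
python3 - <<'E'
from h import *
t=snap("top","2")
crop(t,60,120,500,290,1.8,"pics/top2.png",1.6)
k=blob(masks(t)['grey'],(190,215)); A=corners(k); print(cv2.contourArea(k),A.round(1).tolist(),rect(plane(t,A,.008)))
E
```

```text
time_s: 12.58
eef_pos: [0.4744, 0.327, 0.1349]
orientation: [3.142, 0.0, -2.82]
force: [-0.1, -0.1, -2.2]
width: 0.532
grasp_force: 15.0
t 12.57 p [0.4744 0.327  0.1349] rpy [ 1.8000e+02  2.0000e-02 -1.6155e+02] w 0.532
tool units: x 0.323 y -7.631 z 0.081 spin 3.010  (xyz before spin)
44227.5 [[381.3, 419.0], [-0.0, 419.0], [0.0, 143.5], [150.0, 135.8]] (array([0.3182, 0.4375]), np.float64(0.8167), np.float64(0.6697), np.float64(26.04))
```

View pics/top2.png

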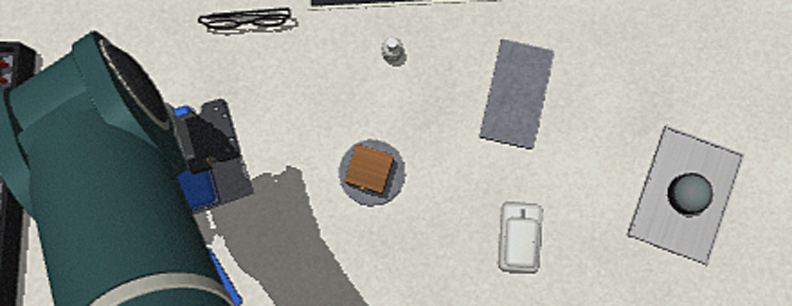

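The magnifier sits near the middle of the tray (crop 690,193), the oblong rest (crop 517,94) is clear, and the case is held in the gripper. Now I'll carry the case over to the oblong rest.

```bash
python3 -m handwheel '{"series":[{"xyz":[0.03,-0.5,0],"spin":0,"hand":0.35},{"xyz":[0.03,-0.8,0],"spin":0,"hand":0.35},{"xyz":[0.03,-0.9,0],"spin":0,"hand":0.35},{"xyz":[0.03,-0.9,0],"spin":0,"hand":0.35},{"xyz":[0.03,-0.9,0],"spin":0,"hand":0.35},{"xyz":[0.03,-0.9,0],"spin":0,"hand":0.35},{"xyz":[0.04,-0.9,0],"spin":0,"hand":0.35},{"xyz":[0.04,-0.9,0],"spin":0,"hand":0.35}]}'
python3 -m handwheel '{"series":[{"xyz":[0.03,-0.6,0],"spin":0,"hand":0.35},{"xyz":[0.03,-0.33,0],"spin":0,"hand":0.35},{"xyz":[0,0,0],"spin":0.8,"hand":0.35},{"xyz":[0,0,0],"spin":0.9,"hand":0.35},{"xyz":[0,0,0],"spin":0.8,"hand":0.35},{"xyz":[0,0,0],"spin":0.51,"hand":0.35},{"xyz":[0,0,0],"spin":0,"hand":0.35}]}'
python3 go.py 0.601 -0.1135 0.017 168.35
```

```text
time_s: 13.62
eef_pos: [0.5866, -0.0609, 0.1335]
orientation: [3.141, -0.002, -2.819]
force: [0.4, 0.3, -1.1]
width: 0.532
grasp_force: 15.0
time_s: 14.5
eef_pos: [0.6009, -0.1121, 0.134]
orientation: [-3.142, -0.001, 2.94]
force: [-0.1, 0.2, -1.2]
width: 0.534
grasp_force: 15.0
t 14.5 p [ 0.6009 -0.1121  0.134 ] rpy [-1.8000e+02 -6.0000e-02  1.6846e+02] w 0.534
tool units: x -0.006 y -0.022 z 1.950 spin 0.011  (xyz before spin)
```

```bash
python3 -m handwheel '{"series":[{"xyz":[0,-0.02,0.4],"spin":0.01,"hand":0.35},{"xyz":[0,0,0.5],"spin":0,"hand":0.35},{"xyz":[0,0,0.5],"spin":0,"hand":0.35},{"xyz":[0,0,0.3],"spin":0,"hand":0.35},{"xyz":[0,0,0.17],"spin":0,"hand":0.35},{"xyz":[0,0,0.03],"spin":0,"hand":0.35},{"xyz":[0,0,0.0],"spin":0,"hand":0.35}]}'
python3 -m handwheel '{"series":[{"xyz":[0,0,0.03],"spin":0,"hand":0.35},{"xyz":[0,0,0],"spin":0,"hand":0.35}]}'
```

```text
time_s: 15.38
eef_pos: [0.6014, -0.1145, 0.0214]
orientation: [3.142, 0.001, 2.937]
force: [0.2, -0.4, -0.9]
width: 0.529
grasp_force: 15.0
time_s: 15.62
eef_pos: [0.6011, -0.1144, 0.0192]
orientation: [3.142, 0.0, 2.937]
force: [-0.5, 0.1, -2.2]
width: 0.528
grasp_force: 15.0
```

```bash
python3 -m handwheel '{"series":[{"xyz":[0,0.015,0.03],"spin":0,"hand":0.35},{"xyz":[0,0,0.02],"spin":0,"hand":0.35},{"xyz":[0,0,0],"spin":0,"hand":0.35}]}'
python3 -m handwheel '{"series":[{"xyz":[0,0,0.02],"spin":0,"hand":0.35},{"xyz":[0,0,0],"spin":0,"hand":0.35}]}'
```

```text
time_s: 16.0
eef_pos: [0.6011, -0.1135, 0.0158]
orientation: [-3.141, -0.0, 2.937]
force: [0.4, 0.2, -2.2]
width: 0.533
grasp_force: 15.0
time_s: 16.25
eef_pos: [0.6013, -0.1137, 0.015]
orientation: [-3.142, 0.0, 2.937]
force: [-1.9, -0.5, 4.4]
width: 0.529
grasp_force: 15.0
```

```bash
python3 -m handwheel '{"series":[{"xyz":[0,0,0],"spin":0,"hand":0.56},{"xyz":[0,0,0],"spin":0,"hand":0.65},{"xyz":[0,0,0],"spin":0,"hand":0.85},{"xyz":[0,0,-0.3],"spin":0,"hand":0.9},{"xyz":[0,0,-0.6],"spin":0,"hand":1},{"xyz":[0,0,-0.6],"spin":0,"hand":1},{"xyz":[0,0,-0.5],"spin":0,"hand":1},{"xyz":[0,0,0],"spin":0,"hand":1}]}'
python3 go.py 0.4815 0.099 0.13 163.4
python3 - <<'E'
from h import *
t=load("pics/top2.npz")
k=blob(masks(t)['brown']&(masks(t)['V']>50),(265,213)); A=corners(k); print(A.round(1).tolist(),rect(plane(t,A,.044)))
E
```

```text
time_s: 17.25
eef_pos: [0.6025, -0.1139, 0.1382]
orientation: [3.141, 0.005, 2.937]
force: [-0.2, 0.3, -0.5]
width: 0.998
grasp_force: 0.0
t 17.25 p [ 0.6025 -0.1139  0.1382] rpy [179.97   0.27 168.25] w 0.998
tool units: x 2.697 y 3.063 z 0.136 spin 0.485  (xyz before spin)
[[277.9, 206.1], [271.3, 226.3], [251.2, 220.1], [258.0, 200.1]] (array([0.482, 0.099]), np.float64(0.0537), np.float64(0.0527), np.float64(163.35))
```

```bash
python3 -m handwheel '{"series":[{"xyz":[0.4,0.46,0],"spin":0,"hand":1},{"xyz":[0.54,0.61,0],"spin":0,"hand":1},{"xyz":[0.54,0.61,0],"spin":0,"hand":1},{"xyz":[0.54,0.61,0],"spin":0,"hand":1},{"xyz":[0.4,0.46,0],"spin":0.24,"hand":1},{"xyz":[0.27,0.31,0],"spin":0.25,"hand":1},{"xyz":[0,0,0],"spin":0,"hand":1}]}'
python3 go.py 0.482 0.099 0.012 163.4
python3 - <<'E'
from h import *
t=snap("top","3");s=snap("side","3")
def q(n,c,k,p,z):
    k=blob(masks(c)[k],p); A=corners(k); print(n,cv2.contourArea(k),A.round(1).tolist(),rect(plane(c,A,z)))
for n,a in (("sq top",(t,'grey',(180,213),.008)),("sq side",(s,'grey',(242,165),.008)),("case top",(t,'blue',(348,173),.045))):
    try: q(n,*a)
    except Exception as e: print(n,e)
a=cv2.resize(t["image"][120:290,60:500],None,fx=1.8,fy=1.8); b=cv2.resize(s["image"][110:300,150:420],None,fx=1.5,fy=1.5)
v=np.zeros((600,800,3),np.uint8); v[:a.shape[0],:a.shape[1]]=a; v[310:310+b.shape[0],:b.shape[1]]=b
cv2.imwrite("pics/c3.png",np.clip(v[:,:,::-1]*1.6,0,255).astype(np.uint8))
E
```

```text
time_s: 18.12
eef_pos: [0.4806, 0.101, 0.1348]
orientation: [3.141, -0.0, 2.854]
force: [0.5, -0.5, 0.4]
width: 0.997
grasp_force: 0.0
t 18.12 p [0.4806 0.101  0.1348] rpy [ 1.7999e+02 -3.0000e-02  1.6350e+02] w 0.997
tool units: x -0.032 y -0.025 z 2.046 spin 0.010  (xyz before spin)
sq top 1170.5 [[199.9, 226.9], [167.5, 238.5], [156.7, 206.1], [188.8, 194.7]] (array([0.4709, 0.3249]), np.float64(0.0899), np.float64(0.0883), np.float64(21.49))
sq side 615.5 [[262.2, 160.0], [238.3, 175.2], [217.6, 159.8], [242.9, 145.7]] (array([0.4714, 0.3226]), np.float64(0.0869), np.float64(0.0867), np.float64(110.04))
case top 926.0 [[363.7, 147.5], [353.4, 195.9], [334.7, 191.7], [345.6, 143.2]] (array([ 0.5997, -0.1134]), np.float64(0.1288), np.float64(0.048), np.float64(168.53))
```

View pics/c3.png

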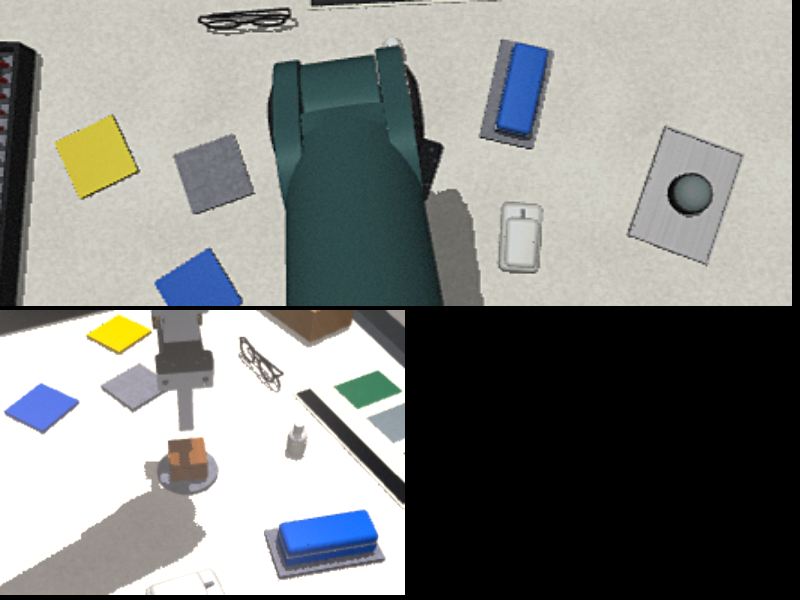

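```bash
python3 -m handwheel '{"series":[{"xyz":[-0.03,-0.02,0.4],"spin":0.01,"hand":1},{"xyz":[0,0,0.5],"spin":0,"hand":1},{"xyz":[0,0,0.5],"spin":0,"hand":1},{"xyz":[0,0,0.4],"spin":0,"hand":1},{"xyz":[0,0,0.2],"spin":0,"hand":0.9},{"xyz":[0,0,0.03],"spin":0,"hand":0.8},{"xyz":[0,0,0],"spin":0,"hand":0.72},{"xyz":[0,0,0],"spin":0,"hand":0.68}]}' 15
python3 -m handwheel '{"series":[{"xyz":[0,0,0],"spin":0,"hand":0.64},{"xyz":[0,0,0],"spin":0,"hand":0.6},{"xyz":[0,0,0],"spin":0,"hand":0.5},{"xyz":[0,0,0],"spin":0,"hand":0.4},{"xyz":[0,0,0],"spin":0,"hand":0.4}]}'
python3 -m handwheel '{"series":[{"xyz":[0,0,-0.1],"spin":0,"hand":0.4},{"xyz":[0,0,-0.3],"spin":0,"hand":0.4},{"xyz":[0,0,-0.5],"spin":0,"hand":0.4},{"xyz":[0,0,-0.5],"spin":0,"hand":0.4},{"xyz":[0,0,-0.2],"spin":0,"hand":0.4},{"xyz":[0,0,0],"spin":0,"hand":0.4}]}'
python3 go.py 0.471 0.325 0.11 201.2
python3 - <<'E'
from h import *
t=load("pics/top3.npz")
for V in (88,92,96):
    k=blob((masks(t)['V']<V),(180,213)); A=plane(t,corners(k),.008); e=np.roll(A,-1,0)-A
    print(V,rect(A)[:3],(np.degrees(np.arctan2(e[:,1],e[:,0]))%90).round(1))
E
```

```text
time_s: 19.23
eef_pos: [0.4832, 0.098, 0.0136]
orientation: [3.141, 0.001, 2.849]
force: [-0.4, -0.2, -0.1]
width: 0.684
grasp_force: 0.0
time_s: 19.85
eef_pos: [0.4831, 0.0982, 0.0132]
orientation: [3.141, 0.001, 2.85]
force: [-1.0, 1.8, 6.1]
width: 0.594
grasp_force: 15.0
time_s: 20.6
eef_pos: [0.4829, 0.0979, 0.109]
orientation: [3.141, 0.001, 2.85]
force: [0.1, 0.5, -1.0]
width: 0.596
grasp_force: 15.0
t 20.6 p [0.4829 0.0979 0.109 ] rpy [1.7997e+02 4.0000e-02 1.6327e+02] w 0.596
tool units: x 1.279 y 3.567 z -0.016 spin -3.793  (xyz before spin)
88 (array([0.4709, 0.3236]), np.float64(0.0917), np.float64(0.0906)) [21.  21.5 22.5 21.5]
92 (array([0.4709, 0.3237]), np.float64(0.0919), np.float64(0.091)) [21.1 22.2 21.8 21.7]
96 (array([0.4712, 0.3239]), np.float64(0.0925), np.float64(0.0913)) [21.1 22.4 21.9 21.6]
```

```bash
python3 -m handwheel '{"series":[{"xyz":[0.15,0.43,0],"spin":0,"hand":0.4},{"xyz":[0.25,0.7,0],"spin":0,"hand":0.4},{"xyz":[0.26,0.7,0],"spin":0,"hand":0.4},{"xyz":[0.26,0.7,0],"spin":0,"hand":0.4},{"xyz":[0.22,0.6,0],"spin":0,"hand":0.4},{"xyz":[0.14,0.43,0],"spin":-0.6,"hand":0.4},{"xyz":[0,0,0],"spin":-0.9,"hand":0.4},{"xyz":[0,0,0],"spin":-0.9,"hand":0.4}]}'
python3 -m handwheel '{"series":[{"xyz":[0,0,0],"spin":-0.9,"hand":0.4},{"xyz":[0,0,0],"spin":-0.53,"hand":0.4},{"xyz":[0,0,0],"spin":0,"hand":0.4}]}'
python3 go.py 0.471 0.3245 0.0155 201.6
```

```text
time_s: 21.6
eef_pos: [0.4699, 0.3244, 0.107]
orientation: [-3.14, -0.002, -3.009]
force: [-0.1, 0.2, -1.8]
width: 0.593
grasp_force: 15.0
time_s: 21.98
eef_pos: [0.4703, 0.3241, 0.1075]
orientation: [-3.141, -0.002, -2.766]
force: [-0.4, -0.6, -1.0]
width: 0.596
grasp_force: 15.0
t 21.98 p [0.4703 0.3241 0.1075] rpy [-1.7999e+02 -1.1000e-01 -1.5849e+02] w 0.596
tool units: x -0.014 y 0.002 z 1.533 spin -0.009  (xyz before spin)
```

```bash
python3 -m handwheel '{"series":[{"xyz":[-0.01,0,0.4],"spin":-0.01,"hand":0.4},{"xyz":[0,0,0.5],"spin":0,"hand":0.4},{"xyz":[0,0,0.35],"spin":0,"hand":0.4},{"xyz":[0,0,0.2],"spin":0,"hand":0.4},{"xyz":[0,0,0.05],"spin":0,"hand":0.4},{"xyz":[0,0,0],"spin":0,"hand":0.4}]}'
python3 go.py 0.471 0.3245 0.0135 201.6
```

```text
time_s: 22.72
eef_pos: [0.4715, 0.3249, 0.0192]
orientation: [-3.142, 0.0, -2.764]
force: [0.4, -0.4, -1.4]
width: 0.598
grasp_force: 15.0
t 22.73 p [0.4715 0.3249 0.0192] rpy [-1.8000e+02  2.0000e-02 -1.5837e+02] w 0.598
tool units: x 0.010 y -0.002 z 0.094 spin 0.003  (xyz before spin)
```

```bash
python3 -m handwheel '{"series":[{"xyz":[0,0,0.04],"spin":0,"hand":0.4},{"xyz":[0,0,0.03],"spin":0,"hand":0.4},{"xyz":[0,0,0],"spin":0,"hand":0.4}]}'
python3 -m handwheel '{"series":[{"xyz":[0,0,0.02],"spin":0,"hand":0.4},{"xyz":[0,0,0],"spin":0,"hand":0.4}]}'
python3 -m handwheel '{"series":[{"xyz":[0,0,0.01],"spin":0,"hand":0.4},{"xyz":[0,0,0],"spin":0,"hand":0.4}]}'
```

```text
time_s: 23.1
eef_pos: [0.4714, 0.3247, 0.0147]
orientation: [-3.142, 0.0, -2.764]
force: [0.1, -0.7, -1.3]
width: 0.594
grasp_force: 15.0
time_s: 23.35
eef_pos: [0.4713, 0.3247, 0.0134]
orientation: [-3.142, -0.0, -2.764]
force: [-0.9, 0.3, -0.9]
width: 0.597
grasp_force: 15.0
time_s: 23.6
eef_pos: [0.4713, 0.3248, 0.0132]
orientation: [-3.142, 0.0, -2.764]
force: [-2.3, -2.1, 5.8]
width: 0.595
grasp_force: 15.0
```

```bash
python3 -m handwheel '{"series":[{"xyz":[0,0,0],"spin":0,"hand":0.62},{"xyz":[0,0,0],"spin":0,"hand":0.7},{"xyz":[0,0,0],"spin":0,"hand":0.85},{"xyz":[0,0,-0.3],"spin":0,"hand":0.95},{"xyz":[0,0,-0.6],"spin":0,"hand":1},{"xyz":[0,0,-0.6],"spin":0,"hand":1},{"xyz":[0,0,-0.5],"spin":0.9,"hand":1},{"xyz":[0,0,0],"spin":0.9,"hand":1}]}'
python3 -m handwheel '{"series":[{"xyz":[0,0,0],"spin":0.9,"hand":1},{"xyz":[0,0,0],"spin":0.9,"hand":1},{"xyz":[0,0,0],"spin":0.55,"hand":1},{"xyz":[0,0,0],"spin":0,"hand":1}]}'
python3 go.py 0.4603 -0.3582 0.13 159.6
```

```text
time_s: 24.6
eef_pos: [0.4725, 0.3256, 0.1366]
orientation: [3.139, 0.004, -3.083]
force: [0.6, 0.4, -0.0]
width: 0.999
grasp_force: 0.0
time_s: 25.1
eef_pos: [0.4714, 0.325, 0.1339]
orientation: [3.141, 0.0, 2.796]
force: [0.4, -0.8, 0.6]
width: 1.001
grasp_force: 0.0
t 25.1 p [0.4714 0.325  0.1339] rpy [1.7995e+02 2.0000e-02 1.6020e+02] w 1.001
tool units: x -3.683 y -10.776 z 0.065 spin 0.060  (xyz before spin)
```

```bash
python3 -m handwheel '{"series":[{"xyz":[-0.31,-0.9,0],"spin":0,"hand":1},{"xyz":[-0.31,-0.9,0],"spin":0,"hand":1},{"xyz":[-0.31,-0.9,0],"spin":0,"hand":1},{"xyz":[-0.31,-0.9,0],"spin":0,"hand":1},{"xyz":[-0.31,-0.9,0],"spin":0,"hand":1},{"xyz":[-0.31,-0.9,0],"spin":0,"hand":1},{"xyz":[-0.31,-0.9,0],"spin":0,"hand":1},{"xyz":[-0.31,-0.9,0],"spin":0,"hand":1}]}'
python3 -m handwheel '{"series":[{"xyz":[-0.31,-0.9,0],"spin":0,"hand":1},{"xyz":[-0.31,-0.9,0],"spin":0,"hand":1},{"xyz":[-0.31,-0.9,0],"spin":0,"hand":1},{"xyz":[-0.27,-0.88,0],"spin":0,"hand":1},{"xyz":[0,0,0],"spin":0,"hand":1}]}'
python3 go.py 0.4603 -0.3582 0.010 159.6
python3 - <<'E'
from h import *
t=snap("top","4");s=snap("side","4")
k=blob(masks(t)['grey'],(267,215)); print("round px",cen(k),cv2.boundingRect(k))
for c,n,p in((t,"top",(267,215)),(s,"side",(275,215))):
    k=blob(masks(c)['grey'],p); P=(plane(c,k[:,0],.008)[:,:2]*1000).astype(np.float32)
    print(n,"ellipse",cv2.fitEllipse(P),"circ",cv2.minEnclosingCircle(P),"cen",plane(c,cen(k),.008))
k=blob(masks(t)['brown']&(masks(t)['V']>50),(180,213)); print("box",rect(plane(t,corners(k),.044)))
k=blob(masks(t)['grey']|masks(t)['brown'],(180,213)); print("sq",rect(plane(t,corners(k),.008)))
a=cv2.resize(t["image"][120:290,60:500],None,fx=1.8,fy=1.8); b=cv2.resize(s["image"][110:300,150:420],None,fx=1.5,fy=1.5)
v=np.zeros((600,800,3),np.uint8); v[:a.shape[0],:a.shape[1]]=a; v[310:310+b.shape[0],:b.shape[1]]=b
cv2.imwrite("pics/c4.png",np.clip(v[:,:,::-1]*1.6,0,255).astype(np.uint8))
E
```

```text
time_s: 26.1
eef_pos: [0.4646, -0.1338, 0.1337]
orientation: [3.141, 0.001, 2.798]
force: [1.3, 0.0, -0.7]
width: 1.002
grasp_force: 0.0
time_s: 26.72
eef_pos: [0.4578, -0.3628, 0.1334]
orientation: [-3.14, 0.001, 2.793]
force: [-0.1, 0.4, 0.2]
width: 1.001
grasp_force: 0.0
t 26.73 p [ 0.4578 -0.3628  0.1334] rpy [-1.7990e+02  3.0000e-02  1.6001e+02] w 1.001
tool units: x -0.012 y 0.086 z 2.057 spin 0.041  (xyz before spin)
round px [266.21476965 215.61720867] (249, 198, 36, 37)
top ellipse ((479.5881652832031, 96.25436401367188), (91.05284118652344, 93.89797973632812), 98.87055969238281) circ ((479.3790588378906, 96.42387390136719), 47.95875930786133) cen [[0.47938147 0.09622829 0.008     ]]
side ellipse ((480.33270263671875, 94.11153411865234), (91.69519805908203, 92.22437286376953), 17.76750373840332) circ ((480.0678405761719, 94.30958557128906), 47.451358795166016) cen [[0.47981727 0.09270318 0.008     ]]
box (array([0.4683, 0.3227]), np.float64(0.055), np.float64(0.0527), np.float64(21.71))
sq (array([0.471 , 0.3248]), np.float64(0.0903), np.float64(0.0882), np.float64(21.49))
```

View pics/c4.png

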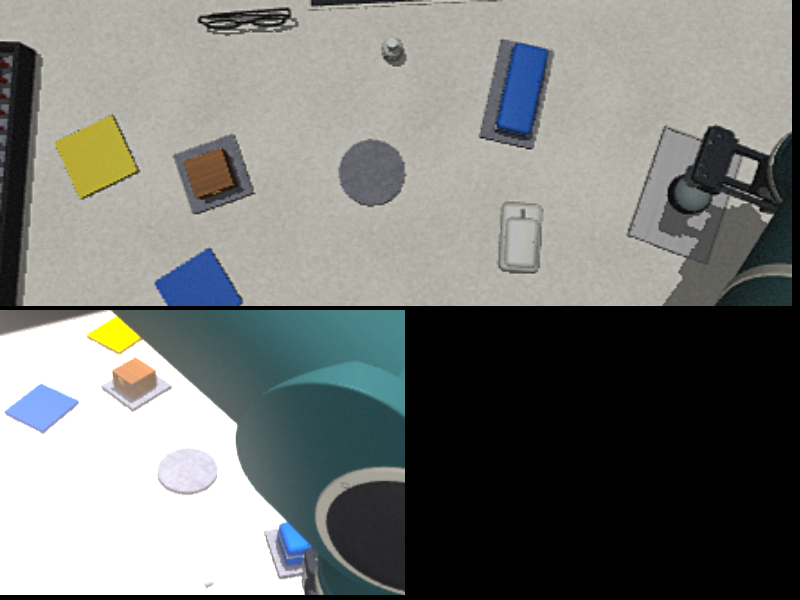

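```bash
python3 -m handwheel '{"series":[{"xyz":[0,0.08,0.4],"spin":0.04,"hand":1},{"xyz":[0,0,0.5],"spin":0,"hand":1},{"xyz":[0,0,0.5],"spin":0,"hand":1},{"xyz":[0,0,0.35],"spin":0,"hand":1},{"xyz":[0,0,0.2],"spin":0,"hand":0.9},{"xyz":[0,0,0.05],"spin":0,"hand":0.8},{"xyz":[0,0,0],"spin":0,"hand":0.75},{"xyz":[0,0,0],"spin":0,"hand":0.7}]}' 20
python3 go.py 0.4603 -0.3582 0.011 159.6
python3 - <<'E'
from h import *
t=load("pics/top3.npz"); V=masks(t)['V']
k=blob(V<75,(443,227),5); print(cv2.boundingRect(k)); (u,v),r=cv2.minEnclosingCircle(cv2.convexHull(k)); h=cen(cv2.convexHull(k)); print(u,v,r,h,plane(t,(u,v),.026),plane(t,h,.026))
t=load("pics/top4.npz");s=load("pics/side4.npz")
kb=blob(masks(s)['brown'],(240,155)); print("side box blob",cv2.boundingRect(kb),cen(kb))
im=t["image"][195:242,155:205]; b=s["image"][135:190,210:270]
v=np.zeros((600,800,3),np.uint8); a=cv2.resize(im,None,fx=8,fy=8,interpolation=cv2.INTER_CUBIC); b=cv2.resize(b,None,fx=6,fy=6,interpolation=cv2.INTER_CUBIC)
v[:a.shape[0],:400]=np.clip(a*1.8,0,255); v[:b.shape[0],420:420+b.shape[1]]=np.clip(b*1.0,0,255); cv2.imwrite("pics/c5.png",v[:,:,::-1])
E
```

```text
time_s: 27.82
eef_pos: [0.4615, -0.3543, 0.0137]
orientation: [-3.141, 0.001, 2.788]
force: [0.5, -0.4, 0.3]
width: 0.711
grasp_force: 0.0
t 27.82 p [ 0.4615 -0.3543  0.0137] rpy [-1.7999e+02  6.0000e-02  1.5977e+02] w 0.711
tool units: x -0.004 y -0.068 z 0.044 spin 0.017  (xyz before spin)
(431, 216, 25, 25)
443.1675109863281 227.5203094482422 12.666626930236816 [443.02051836 227.56515479] [[ 0.45924756 -0.35791074  0.026     ]] [[ 0.45912237 -0.35753276  0.026     ]]
side box blob (225, 142, 29, 19) [238.35456885 150.45302445]
```

View pics/c5.png

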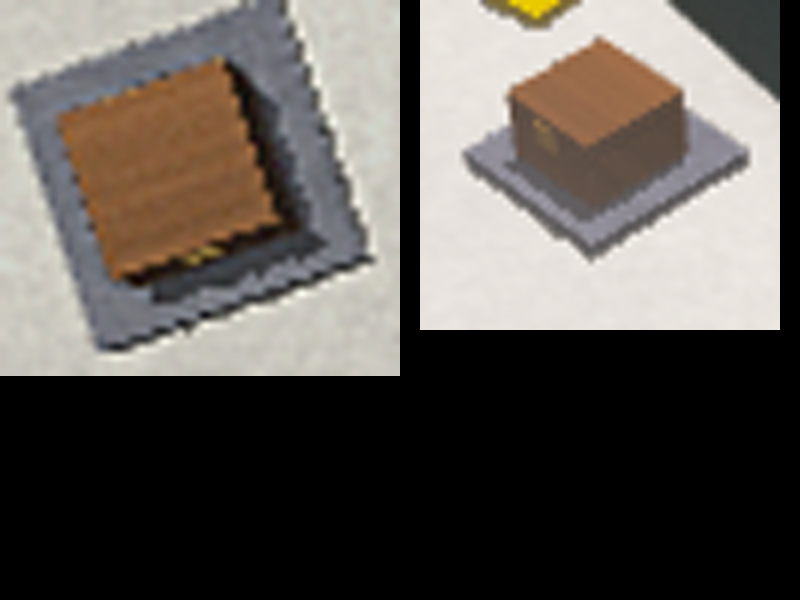

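```bash
python3 -m handwheel '{"series":[{"xyz":[0,-0.06,0],"spin":0,"hand":0.7},{"xyz":[0,0,0],"spin":0,"hand":0.65},{"xyz":[0,0,0],"spin":0,"hand":0.6},{"xyz":[0,0,0],"spin":0,"hand":0.5},{"xyz":[0,0,0],"spin":0,"hand":0.4},{"xyz":[0,0,0],"spin":0,"hand":0.4},{"xyz":[0,0,0],"spin":0,"hand":0.4}]}'
python3 -m handwheel '{"series":[{"xyz":[0,0,-0.1],"spin":0,"hand":0.4},{"xyz":[0,0,-0.3],"spin":0,"hand":0.4},{"xyz":[0,0,-0.5],"spin":0,"hand":0.4},{"xyz":[0,0,-0.5],"spin":0,"hand":0.4},{"xyz":[0,0,-0.2],"spin":0,"hand":0.4},{"xyz":[0,0,0],"spin":0,"hand":0.4}]}'
python3 go.py 0.480 0.0958 0.12 159.6
python3 - <<'E'
from h import *
t=load("pics/top4.npz");s=load("pics/side4.npz")
f=lambda P,n,u0,v0,x0:(np.array(P,float)-[x0,0]+.5)/n-.5+[u0,v0]
T=f([(58,118),(225,60),(297,225),(118,275)],8,155,195,0); S=f([(510,92),(600,38),(685,92),(588,145)],6,210,135,420)
print(rect(plane(t,T,.044)),rect(plane(s,S,.044)))
PS=plane(s,S,.044)
Q=[]
for a in T:
    j=np.argmin(np.linalg.norm(PS-plane(t,a,.044),axis=1)); Q.append(tri(t,a,s,S[j])[0]); 
print(np.round(Q,4),np.mean(Q,0))
R=f([(12,90),(283,-3),(370,256),(103,348)],8,155,195,0); print(rect(plane(t,R,.008)))
SR=f([(465,155),(748,155)],6,210,135,420); print(plane(s,SR,.008).mean(0))
E
```

```text
time_s: 28.7
eef_pos: [0.4598, -0.3576, 0.013]
orientation: [-3.141, 0.0, 2.788]
force: [-1.9, -0.7, 4.6]
width: 0.611
grasp_force: 20.0
time_s: 29.45
eef_pos: [0.4602, -0.3574, 0.1095]
orientation: [3.142, 0.001, 2.789]
force: [-1.0, 0.2, -2.8]
width: 0.606
grasp_force: 20.0
t 29.45 p [ 0.4602 -0.3574  0.1095] rpy [1.8000e+02 7.0000e-02 1.5977e+02] w 0.606
tool units: x 2.302 y 7.202 z -0.174 spin 0.017  (xyz before spin)
(array([0.4694, 0.3208]), np.float64(0.0566), np.float64(0.0555), np.float64(109.13)) (array([0.4704, 0.3207]), np.float64(0.0547), np.float64(0.0532), np.float64(112.52))
[[0.4848 0.3588 0.0423]
 [0.5058 0.307  0.042 ]
 [0.4533 0.2801 0.0495]
 [0.4358 0.337  0.0427]] [0.46991236 0.3207148  0.04411391]
(array([0.472, 0.324]), np.float64(0.0917), np.float64(0.09), np.float64(110.79))
[0.47157618 0.3202139  0.008     ]
```

```bash
python3 -m handwheel '{"series":[{"xyz":[0.16,0.5,0],"spin":0,"hand":0.4},{"xyz":[0.25,0.8,0],"spin":0,"hand":0.4},{"xyz":[0.28,0.85,0],"spin":0,"hand":0.4},{"xyz":[0.28,0.85,0],"spin":0,"hand":0.4},{"xyz":[0.28,0.85,0],"spin":0,"hand":0.4},{"xyz":[0.28,0.85,0],"spin":0,"hand":0.4},{"xyz":[0.27,0.85,0],"spin":0,"hand":0.4},{"xyz":[0.25,0.8,0],"spin":0,"hand":0.4}]}'
python3 -m handwheel '{"series":[{"xyz":[0.16,0.5,0],"spin":0,"hand":0.4},{"xyz":[0.1,0.35,0],"spin":0,"hand":0.4},{"xyz":[0,0,0],"spin":0,"hand":0.4},{"xyz":[0,0,0],"spin":0,"hand":0.4}]}'
python3 go.py 0.480 0.0958 0.0155 159.6
```

```text
time_s: 30.45
eef_pos: [0.4755, 0.0445, 0.108]
orientation: [-3.141, -0.001, 2.789]
force: [0.5, -0.6, -1.6]
width: 0.608
grasp_force: 20.0
time_s: 30.95
eef_pos: [0.4789, 0.0949, 0.1083]
orientation: [-3.141, -0.001, 2.788]
force: [0.2, 0.1, -2.9]
width: 0.61
grasp_force: 20.0
t 30.95 p [0.4789 0.0949 0.1083] rpy [-1.7994e+02 -4.0000e-02  1.5972e+02] w 0.61
tool units: x -0.013 y 0.020 z 1.547 spin 0.012  (xyz before spin)
```

```bash
python3 -m handwheel '{"series":[{"xyz":[-0.01,0.02,0.4],"spin":0,"hand":0.4},{"xyz":[0,0,0.5],"spin":0,"hand":0.4},{"xyz":[0,0,0.35],"spin":0,"hand":0.4},{"xyz":[0,0,0.18],"spin":0,"hand":0.4},{"xyz":[0,0,0.05],"spin":0,"hand":0.4},{"xyz":[0,0,0],"spin":0,"hand":0.4}]}'
python3 -m handwheel '{"series":[{"xyz":[0,0,0.04],"spin":0,"hand":0.4},{"xyz":[0,0,0],"spin":0,"hand":0.4}]}'
python3 go.py 0.480 0.0958 0.0145 159.6
```

```text
time_s: 31.7
eef_pos: [0.4805, 0.0966, 0.0205]
orientation: [3.141, 0.0, 2.788]
force: [0.0, 0.4, -0.8]
width: 0.609
grasp_force: 20.0
time_s: 31.95
eef_pos: [0.4804, 0.0968, 0.0179]
orientation: [3.141, 0.0, 2.788]
force: [0.8, -0.2, -1.6]
width: 0.608
grasp_force: 20.0
t 31.95 p [0.4804 0.0968 0.0179] rpy [1.7998e+02 2.0000e-02 1.5976e+02] w 0.608
tool units: x 0.000 y -0.018 z 0.057 spin 0.016  (xyz before spin)
```

```bash
python3 -m handwheel '{"series":[{"xyz":[0,-0.01,0.035],"spin":0,"hand":0.4},{"xyz":[0,0,0],"spin":0,"hand":0.4}]}'
python3 -m handwheel '{"series":[{"xyz":[0,0,0.015],"spin":0,"hand":0.4},{"xyz":[0,0,0],"spin":0,"hand":0.4}]}'
```

```text
time_s: 32.2
eef_pos: [0.48, 0.0961, 0.0155]
orientation: [-3.141, -0.0, 2.788]
force: [0.3, 0.3, -2.3]
width: 0.608
grasp_force: 20.0
time_s: 32.45
eef_pos: [0.4801, 0.0962, 0.015]
orientation: [3.141, 0.0, 2.788]
force: [-2.8, -0.9, 8.6]
width: 0.608
grasp_force: 20.0
```

```bash
python3 -m handwheel '{"series":[{"xyz":[0,0,0],"spin":0,"hand":0.63},{"xyz":[0,0,0],"spin":0,"hand":0.7},{"xyz":[0,0,0],"spin":0,"hand":0.85},{"xyz":[0,0,-0.3],"spin":0,"hand":0.95},{"xyz":[0,0,-0.6],"spin":0,"hand":1},{"xyz":[0,0,-0.6],"spin":0,"hand":1},{"xyz":[0,0,-0.6],"spin":0,"hand":1},{"xyz":[0,0,-0.4],"spin":0,"hand":1}]}'
python3 go.py 0.25 0.54 0.16 159.6
```

```text
time_s: 33.45
eef_pos: [0.4803, 0.0963, 0.1663]
orientation: [3.141, 0.001, 2.788]
force: [-0.4, -0.1, -0.1]
width: 1.001
grasp_force: 0.0
t 33.45 p [0.4803 0.0963 0.1663] rpy [1.7995e+02 6.0000e-02 1.5976e+02] w 1.001
tool units: x 6.161 y 5.611 z 0.105 spin 0.016  (xyz before spin)
```

```bash
python3 -m handwheel '{"series":[{"xyz":[0.65,0.6,0],"spin":0,"hand":1},{"xyz":[0.65,0.6,0],"spin":0,"hand":1},{"xyz":[0.65,0.6,0],"spin":0,"hand":1},{"xyz":[0.65,0.6,0],"spin":0,"hand":1},{"xyz":[0.65,0.6,0],"spin":0,"hand":1},{"xyz":[0.65,0.6,0],"spin":0,"hand":1},{"xyz":[0.65,0.6,0],"spin":0,"hand":1},{"xyz":[0.65,0.6,0],"spin":0,"hand":1}]}'
python3 -m handwheel '{"series":[{"xyz":[0.65,0.6,0],"spin":0,"hand":1},{"xyz":[0.3,0.2,0],"spin":0,"hand":1},{"xyz":[0,0,0],"spin":0,"hand":1}]}'
python3 - <<'E'
from h import *
t=snap("top","5");s=snap("side","5")
T,S=masks(t),masks(s)
def R(n,c,m,p,z):
    try: A=corners(blob(m,p)); print(n,A.round(1).tolist(),rect(plane(c,A,z)))
    except Exception as e: print(n,e)
hs=cv2.cvtColor(s["image"],cv2.COLOR_RGB2HSV)
R("box top",t,T['brown']&(T['V']>45),(180,213),.044)
R("sq top",t,(T['V']<92)|T['brown'],(180,213),.008)
R("sq side",s,S['grey']|S['brown']|(S['V']<110),(238,165),.008)
R("case top",t,T['blue'],(350,170),.045)
R("ob top",t,(T['V']<88)|T['blue'],(347,172),.008)
for n,c,p,m in(("round top",t,(267,215),T['V']<92),("mag top",t,(267,215),T['V']<50)):
    k=cv2.convexHull(blob(m,p,5)); print(n,cv2.boundingRect(k),cen(k).round(2),plane(c,cen(k),.008 if "r" in n[:1] else .026).round(4))
a=cv2.resize(t["image"][120:290,60:500],None,fx=1.8,fy=1.8); b=cv2.resize(s["image"][110:300,150:420],None,fx=1.5,fy=1.5)
v=np.zeros((600,800,3),np.uint8); v[:a.shape[0],:a.shape[1]]=a; v[310:310+b.shape[0],:b.shape[1]]=b
v=np.clip(v*1.5,0,255).astype(np.uint8); d=cv2.resize(s["image"][130:190,200:270],None,fx=4.5,fy=4.5,interpolation=cv2.INTER_CUBIC); v[310:310+d.shape[0],420:420+d.shape[1]]=d
cv2.imwrite("pics/c6.png",v[:,:,::-1])
E
```

```text
time_s: 34.45
eef_pos: [0.286, 0.4758, 0.1647]
orientation: [3.142, 0.0, 2.788]
force: [1.2, 0.7, 0.9]
width: 0.997
grasp_force: 0.0
time_s: 34.83
eef_pos: [0.2492, 0.5395, 0.1642]
orientation: [-3.141, -0.0, 2.79]
force: [-0.3, -0.1, -0.9]
width: 1.0
grasp_force: 0.0
box top [[189.3, 224.4], [168.7, 228.4], [162.4, 209.2], [182.3, 202.6]] (array([0.4684, 0.3225]), np.float64(0.0549), np.float64(0.0524), np.float64(20.72))
sq top [[201.0, 227.2], [167.0, 239.2], [155.9, 205.8], [189.5, 193.7]] (array([0.4712, 0.3245]), np.float64(0.093), np.float64(0.0924), np.float64(21.52))
sq side [[264.0, 161.6], [237.8, 177.9], [212.0, 157.7], [241.2, 140.6]] (array([0.4687, 0.3281]), np.float64(0.1148), np.float64(0.0986), np.float64(106.65))
case top [[363.8, 147.6], [353.3, 196.1], [334.7, 191.5], [345.6, 143.2]] (array([ 0.5997, -0.1134]), np.float64(0.1288), np.float64(0.0481), np.float64(168.39))
ob top [[367.3, 148.0], [355.8, 202.5], [325.9, 195.8], [338.2, 141.5]] (array([ 0.6012, -0.1124]), np.float64(0.1496), np.float64(0.0795), np.float64(168.48))
round top (248, 197, 38, 38) [266.41 215.55] [[0.4796 0.0957 0.008 ]]
mag top (256, 203, 26, 31) [268.62 217.34] [[0.4733 0.0892 0.026 ]]
```

View pics/c6.png

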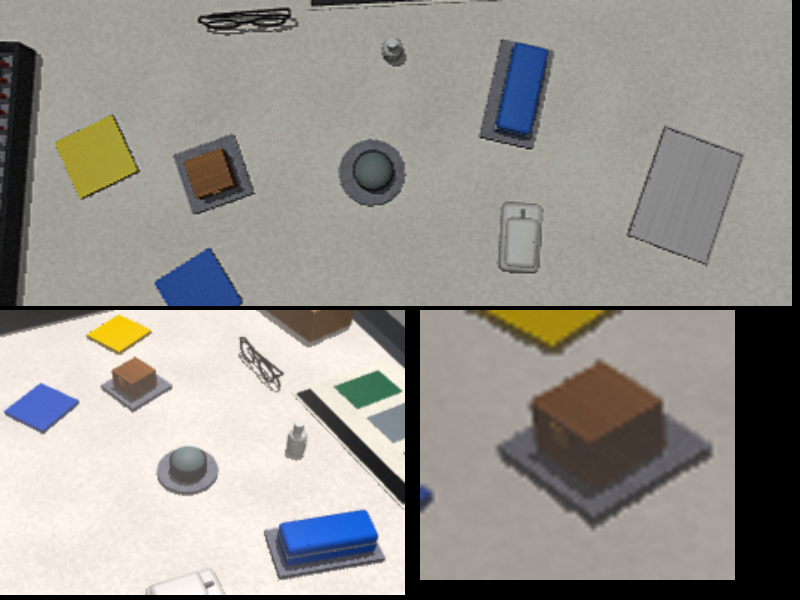

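```bash
python3 -c "
from plant import bot
print(bot.close_job())"
```

```text
the job is handed in; nothing more can be done
None
```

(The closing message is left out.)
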